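# Pack the gap of the analyser service jig with spacer blocks and hold the stack clamped

## Robot

A 6-joint arm with a two-finger parallel gripper is mounted at the origin on the work surface. World frame = base frame: x ahead of the robot, y to its left, z up, the work surface at z = 0. Lengths are in m, angles in rad, forces in N, time in s.
With the tool pointing down it reaches from about 0.425 to 0.95 m from the base axis. Payload 3.5 kg.
Tool frame: the origin (TCP) lies between the finger pads; the fingertips stand 17 mm ahead of it and the grasp point (between the pads) lies 2 mm behind it (ctrl.tip_reach is the distance from the TCP to the fingertips, in m); z points along the fingers, y is the direction in which the jaws open and shut (so a half turn about z gives the same grasp; the last joint's range is limited). The gripper opens to 85 mm and grips with 20 to 120 N. Pads are 22 mm wide; open, the fingers measure 114 mm over their backs; the gripper's body (76 mm by 85 mm) begins 54 mm behind the grasp point. The pads swing forward as they close: fully open they stand 13 mm farther back than shut.
Start: joints at [1.164, 0.286, 1.577, -0, 1.279, -0.15], TCP at [0.171, 0.653, 0.248] pointing down, gripper open.
Joint ranges: [-2.77, 2.77], [-0.9, 2.22], [0.21, 2.48], [-1.53, 4.67], [0.24, 2.81], [-2.84, 2.84]. Speed limits (rad/s): [2.79, 2.79, 3.14, 3.14, 3.14, 3.14].

## Interface

Orientations are given as a unit quaternion [x, y, z, w].
In Python, from plant import monitor, imaging, workorder, ctrl gives the robot as it stands.
- The arm moves only by the tool send_rows, never from a script. Its argument "rows" is a list of rows, each a list of 4 numbers: the shift along the world's x, y, z normalised to -1 to 1, where 1 is 0.3 m, then the turn about the world's z normalised to -1 to 1, where 1 is 360 degrees. A call has 1 to 20 rows; each row is the pose to reach, as a shift and turn from the pose commanded when the call began, turning the shorter way round; what a row does not reach only later rows make up. A row lasts 1/8 s, in which the tool goes at most 62.5 mm and 10.7 degrees, less where a joint would pass 70% of its speed; a pose out of reach is approached as far as the arm can. A call with a number of a shift or a turn outside -1 to 1 is refused whole. A call with a gripper value outside its range is refused whole. "jaw" is the closure, from 0 (fully open) to 1 (shut), set as the call begins (left out, the last holds). The fingers move at their own pace and stop on an object; "newtons" is the grip in N (left out, the last holds). Time passes only in rows, so rows that repeat a pose let the fingers close. It gives the time, the measured TCP pose, the force and the opening at its end, in the units of the state.
- monitor.get_state(): the state, without advancing time (a new reading comes with each control period).
- imaging.read_camera(name): name is "scene" or "side" or "wrist"; returns the picture (420x560x3 uint8, red, green, blue); there is no depth.
- imaging.calibration(name): a dict with "intrinsics" (3x3 intrinsics, pixels), "dist_coeffs" ([k1, k2, p1, p2, k3] as OpenCV has them; the pictures are not rectified), "cam_to_world" (4x4, takes a point from camera to world coordinates). Camera axes: x right, y up, looking along -z (the intrinsics and any distortion apply to the point x, -y, -z); pixel columns grow to the right and rows downward; lengths in m; the calibration is good to about 2 mm. A picture is of the moment at which its call begins: read the wrist's pose just before it. calibration takes no time and is no camera call; for the wrist camera it gives the pose at the moment of the call.
- workorder.sign_off(): hands the job in, once; it reports no verdict.
The state is a dict: "time": time; "qpos": joint angles; "dq": joint speeds; "joint_efforts": joint torques, N m; "eef_pos": TCP position; "tcp_rot": TCP orientation; "contact_force": force on the tool from outside, world axes, zero at the start; "wrist_torque": the same for the moment, N m; "opening": opening from 0.0 (shut) to 1.0 (fully open).
Only numpy, scipy, OpenCV 4.12 (cv2) and the standard library are available. Lean on these libraries where they do the work, as an engineer would, in place of code of your own. Each camera call takes 0.05 s, during which the arm holds its last target.

## Task

Stand orange spacer blocks from the rack in the jig's gap between the grey end stop and the blue jaw, set down upright between the black lines, square and side by side with their thickness along the gap, until there are enough for the jaw to close tight on them before it runs out of travel; spare blocks stay in the rack. Then take the jaw's black sprung handle and slide it towards the stop until the stack is clamped and the handle's red edge stands in the green band. Finish while still holding the handle there, and leave the other things on the bench undisturbed.

Things in the scene. Friction and masses are not known exactly. Their poses are not given: they have to be found in the camera images.
- jig: Aluminium base plate of the jig, fixed, 130 x 260 x 12 mm. Jaw and handle slide along the jig's y axis, to -y, towards the grey end stop. Origin: on the bench surface, on the lane's centre line (jig x = 0 is the middle of stop, jaw and gap); z up. The base's top, on which the blocks must stand, is 12 mm above the origin. Black lines at x = +-34 mm border the lane.
- stop: Grey end stop, 60 mm wide in x, 32 mm high above the base, 30 mm thick in y; axes parallel to the jig's. Origin at the centre of its underside, on the base's top; its working face, towards the jaw, lies 15 mm from the origin along +y. The stop does not move, but where it is bolted differs from one job to the next.
- jaw: Blue plate 60 mm wide (x), 32 mm high, 16 mm thick, with a white deck 12 mm high behind it. Origin: foot of its working face (looking to -y), on the base's top; axes as the jig's. Gap: along y from the stop's face to here. Slides from jig y = +50 mm (fully back) to +18 mm, then stops dead; 0.6 N friction, stays put. Gap fully back 52 to 88 mm: takes two or three blocks. Starts within 4 mm of fully back.
- handle: Dark carrier with a black post, 14 mm thick (jig y) x 24 mm (jig x), top 86 mm above the bench. Origin: under the post, 24 mm above the bench, at rest 72 mm behind (+y of) the jaw's origin. Pushed to -y it takes the jaw along; once the jaw is held it nears it against a spring, 900 N/m, hard stop at 24 mm. At rest 49 mm from the blue plate; free room all round above 44 mm over the bench.
- green_band (a point): Middle of the green band, 6 mm wide along y, painted across the jaw's white deck; 50 mm behind (+y of) the jaw's working face. Moves with the jaw.
- red_edge (a point): The red line, 2 mm wide, on the front (-y) edge of the handle's carrier, 11 mm ahead (-y) of the post's axis. It lies 11 mm behind the middle of the green band at rest, and on it when the spring is compressed 11 mm (about 10 N). 32 mm above the bench.
- handle_grip (a point): Grip point on the handle post's axis, 72 mm above the bench, 14 mm below its top; axes parallel to the jig's. Grip it across its 14 mm.
- rack: Grey plastic rack, fixed, 90 x 180 mm, in which the blocks stand in a row along its y axis, 40 mm apart. Origin under its centre on the bench; the blocks' undersides are 10 mm above the bench, between ribs 6 mm high.
- block1_tab (a point): Centre of a spacer block's aluminium grip tab, z up. Orange body 44 mm (x) x 20 mm (y, the thickness that fills the gap) x 36 mm high; tab on its top 20 mm (x) x 10 mm (y) x 36 mm high. This point is 54 mm above the block's underside. Grip the tab across its 20 mm, along x, clear of the neighbours. About 70 g. All four blocks are alike.
- block1: The same block; origin at the centre of its underside.
- block2_tab (a point): Centre of a spacer block's aluminium grip tab, z up. Orange body 44 mm (x) x 20 mm (y, the thickness that fills the gap) x 36 mm high; tab on its top 20 mm (x) x 10 mm (y) x 36 mm high. This point is 54 mm above the block's underside. Grip the tab across its 20 mm, along x, clear of the neighbours. About 70 g. All four blocks are alike.
- block2: The same block; origin at the centre of its underside.
- block3_tab (a point): Centre of a spacer block's aluminium grip tab, z up. Orange body 44 mm (x) x 20 mm (y, the thickness that fills the gap) x 36 mm high; tab on its top 20 mm (x) x 10 mm (y) x 36 mm high. This point is 54 mm above the block's underside. Grip the tab across its 20 mm, along x, clear of the neighbours. About 70 g. All four blocks are alike.
- block3: The same block; origin at the centre of its underside.
- block4_tab (a point): Centre of a spacer block's aluminium grip tab, z up. Orange body 44 mm (x) x 20 mm (y, the thickness that fills the gap) x 36 mm high; tab on its top 20 mm (x) x 10 mm (y) x 36 mm high. This point is 54 mm above the block's underside. Grip the tab across its 20 mm, along x, clear of the neighbours. About 70 g. All four blocks are alike.
- block4: The same block; origin at the centre of its underside.
- thumbscrew: Bystander, to be left alone: small brass thumbscrew, 18 mm wide, 20 mm high, standing on the +x margin of the jig base.
- weight: Bystander, to be left alone: steel 100 g check weight with a knob, 28 mm wide, 41 mm high.
- sample_pan: Bystander, to be left alone: shallow aluminium sample pan, 90 mm across, 12 mm high.
- jar: Bystander, to be left alone: amber glass jar with white cap, 56 mm wide, 75 mm high.
- beaker: Bystander, to be left alone: clear glass beaker, 64 mm wide, 80 mm high.
- screwdriver: Bystander, to be left alone: yellow-handled screwdriver, 170 mm, lying down.
- spoon: Bystander, to be left alone: steel sample spoon, 150 mm, lying down.
- carton: Bystander, to be left alone: cardboard carton 90 x 70 x 60 mm.

How it is judged:
At the end, for the whole second after the job is handed in: Each block stands upright in the gap (15 mm off centre at most, square within 0.15 rad, tilt under 0.12 rad) or in the rack; blocks bear on jaw and stop with over 3 N each; red edge within 4.5 mm of mid-band; fingers press the handle over 2 N, arm touches no block (((x of block1_tab in the frame of jig between -0.015 and 0.015 m and z of block1_tab in the frame of jig between 0.062 and 0.07 m and y of block1_tab in the frame of stop above 0.022 m and y of block1_tab in the frame of jaw below -0.007 m and angle between block1_tab's own z axis and vertical below 0.12 rad and angle between the x axis of block1_tab and the x axis of jig, either way round below 0.15 rad) or (x of block1_tab in the frame of rack between -0.025 and 0.025 m and y of block1_tab in the frame of rack between -0.085 and 0.085 m and z of block1_tab in the frame of rack between 0.055 and 0.075 m and angle between block1_tab's own z axis and vertical below 0.2 rad)) and ((x of block2_tab in the frame of jig between -0.015 and 0.015 m and z of block2_tab in the frame of jig between 0.062 and 0.07 m and y of block2_tab in the frame of stop above 0.022 m and y of block2_tab in the frame of jaw below -0.007 m and angle between block2_tab's own z axis and vertical below 0.12 rad and angle between the x axis of block2_tab and the x axis of jig, either way round below 0.15 rad) or (x of block2_tab in the frame of rack between -0.025 and 0.025 m and y of block2_tab in the frame of rack between -0.085 and 0.085 m and z of block2_tab in the frame of rack between 0.055 and 0.075 m and angle between block2_tab's own z axis and vertical below 0.2 rad)) and ((x of block3_tab in the frame of jig between -0.015 and 0.015 m and z of block3_tab in the frame of jig between 0.062 and 0.07 m and y of block3_tab in the frame of stop above 0.022 m and y of block3_tab in the frame of jaw below -0.007 m and angle between block3_tab's own z axis and vertical below 0.12 rad and angle between the x axis of block3_tab and the x axis of jig, either way round below 0.15 rad) or (x of block3_tab in the frame of rack between -0.025 and 0.025 m and y of block3_tab in the frame of rack between -0.085 and 0.085 m and z of block3_tab in the frame of rack between 0.055 and 0.075 m and angle between block3_tab's own z axis and vertical below 0.2 rad)) and ((x of block4_tab in the frame of jig between -0.015 and 0.015 m and z of block4_tab in the frame of jig between 0.062 and 0.07 m and y of block4_tab in the frame of stop above 0.022 m and y of block4_tab in the frame of jaw below -0.007 m and angle between block4_tab's own z axis and vertical below 0.12 rad and angle between the x axis of block4_tab and the x axis of jig, either way round below 0.15 rad) or (x of block4_tab in the frame of rack between -0.025 and 0.025 m and y of block4_tab in the frame of rack between -0.085 and 0.085 m and z of block4_tab in the frame of rack between 0.055 and 0.075 m and angle between block4_tab's own z axis and vertical below 0.2 rad)) and contact force between any of block1, block2, block3, block4 and jaw above 3 N and contact force between any of block1, block2, block3, block4 and stop above 3 N and y of red_edge in the frame of green_band between -0.0045 and 0.0045 m and contact force between the fingers and handle above 2 N and contact force between the arm and block1 below 0.5 N and contact force between the arm and block2 below 0.5 N and contact force between the arm and block3 below 0.5 N and contact force between the arm and block4 below 0.5 N); the arm keeps its last pose, push and grip.
It fails at once if a bystander is moved more than 30 mm (distance of any of thumbscrew, weight, sample_pan, jar, beaker, screwdriver, spoon, carton from where it was at the start of the episode above 0.03 m).
It fails at once if a block is dropped or flung (faster than 0.7 m/s out of the fingers) ((linear speed of block1 above 0.7 m/s and contact force between the fingers and block1 below 0.1 N) or (linear speed of block2 above 0.7 m/s and contact force between the fingers and block2 below 0.1 N) or (linear speed of block3 above 0.7 m/s and contact force between the fingers and block3 below 0.1 N) or (linear speed of block4 above 0.7 m/s and contact force between the fingers and block4 below 0.1 N)).
It also fails if it takes over 72 s, if anything falls off the work surface, if the arm or the gripper's body presses on something with over 40 N, if the wrist force passes 120 N, or if a joint passes its speed limit or range.

## Working session

There is one attempt and no reset: what is moved stays moved. The work goes in short steps, Python scripts to look and compute and a tool call to move; the robot and the scene stay as the last step left them, time stands still between calls to the robot, and variables do not carry over. Pictures are saved under pics/ and viewed, and the job is handed in when it is done.

Besides the shell and the picture viewer there is one more tool, called after "Emit:" by a JSON object that holds its "fn" and its "kwargs". send_rows: Moves the arm, as the interface text tells. Scaled input: -1 to 1 covers 0.3 m each way for a shift and 360 degrees each way for a turn. Its arguments: {"type":"object","properties":{"rows":{"type":"array"},"jaw":{"type":"number"},"newtons":{"type":"number"}},"required":["rows"]}

```bash
ls; mkdir -p pics
python3 - <<'E'
from plant import monitor, imaging, workorder, ctrl
import cv2
s=monitor.get_state(); print({k:s[k] for k in ('time','eef_pos','tcp_rot','opening','contact_force')}, ctrl.tip_reach)
for n in ('scene','side','wrist'):
    im=imaging.read_camera(n); cv2.imwrite(f'pics/{n}0.png',im[:,:,::-1])
    c=imaging.calibration(n); print(n,c)
E
```

```text
pics
{'time': 0.0, 'eef_pos': array([0.17116614, 0.65227156, 0.24690677]), 'tcp_rot': array([ 1.28055714e-01,  9.91766221e-01, -1.17149640e-03, -3.54063420e-04]), 'opening': 1.002688843723533, 'contact_force': array([0.26591521, 0.02117734, 0.72693044])} 0.017
scene {'intrinsics': array([[403.43727383,   0.        , 284.8721494 ],
       [  0.        , 403.43727383, 211.7315823 ],
       [  0.        ,   0.        ,   1.        ]]), 'dist_coeffs': array([-0.03980123,  0.        ,  0.        ,  0.        ,  0.        ]), 'cam_to_world': array([[-0.07513609, -0.6624592 ,  0.74532032,  1.35709759],
       [ 0.99696698, -0.06510857,  0.0426346 ,  0.06882527],
       [ 0.02028306,  0.74626315,  0.66534195,  0.78217305],
       [ 0.        ,  0.        ,  0.        ,  1.        ]])}
side {'intrinsics': array([[477.49531382,   0.        , 279.82114166],
       [  0.        , 477.49531382, 214.38359726],
       [  0.        ,   0.        ,   1.        ]]), 'dist_coeffs': array([-0.07909425,  0.        ,  0.        ,  0.        ,  0.        ]), 'cam_to_world': array([[ 0.86011299,  0.34651051, -0.37434757,  0.07987061],
       [-0.51009243,  0.58910446, -0.62670699, -0.75772197],
       [ 0.00336927,  0.72999068,  0.68344879,  0.91910617],
       [ 0.        ,  0.        ,  0.        ,  1.        ]])}
wrist {'intrinsics': array([[328.92450127,   0.        , 280.41761953],
       [  0.        , 328.92450127, 213.07189859],
       [  0.        ,   0.        ,   1.        ]]), 'dist_coeffs': array([-0.08164111,  0.        ,  0.        ,  0.        ,  0.        ]), 'cam_to_world': array([[ 0.25366213, -0.9294929 , -0.26776571,  0.10368493],
       [ 0.96729219,  0.2434164 ,  0.07137423,  0.66963711],
       [-0.00116328, -0.27711262,  0.96083674,  0.37294786],
       [ 0.        ,  0.        ,  0.        ,  1.        ]])}
```

View pics/scene0.png

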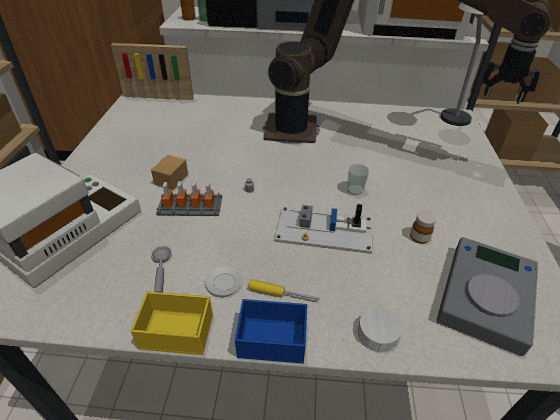

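View pics/side0.png

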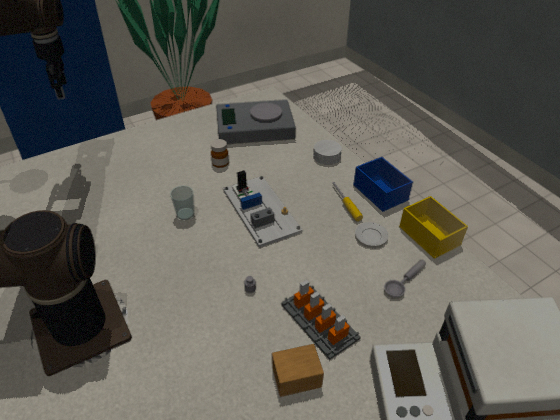

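View pics/wrist0.png

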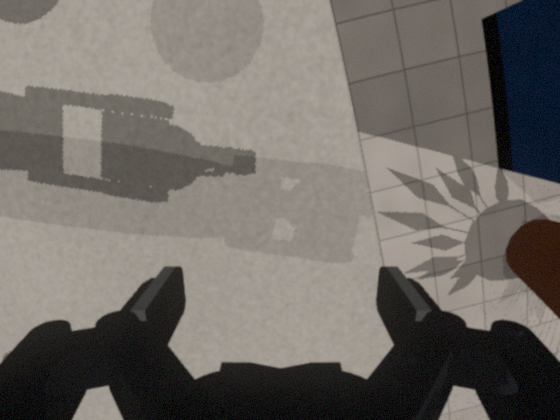

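```bash
cat > h.py <<'E'
import numpy as np, cv2
from plant import monitor, imaging, workorder, ctrl
def ray(c,uv):
    K=np.array(c['intrinsics']);d=np.array(c['dist_coeffs']);T=np.array(c['cam_to_world'])
    p=cv2.undistortPoints(np.array(uv,float).reshape(-1,1,2),K,d).reshape(-1,2)
    v=np.c_[p[:,0],-p[:,1],-np.ones(len(p))]@T[:3,:3].T
    return T[:3,3],v
def onz(c,uv,z):
    o,v=ray(c,uv); return o+v*((z-o[2])/v[:,2])[:,None]
def proj(c,P):
    K=np.array(c['intrinsics']);d=np.array(c['dist_coeffs']);T=np.array(c['cam_to_world'])
    q=(np.atleast_2d(P)-T[:3,3])@T[:3,:3]; q=q*[1,-1,-1]
    return cv2.projectPoints(q.reshape(-1,1,3),np.zeros(3),np.zeros(3),K,d)[0].reshape(-1,2)
E
python3 - <<'E'
from h import *
c=imaging.calibration('scene'); np.set_printoptions(precision=4,suppress=True)
print(onz(c,[[276,240],[283,207],[372,249],[373,209]],0.012))   # jig corners
print(onz(c,[[157,213],[221,213],[163,195],[221,195]],0.0))
print(onz(c,[[168,184],[181,184],[195,185],[209,185]],0.08))
for n,b in (('scene0',(140,150,400,260)),('side0',(200,150,370,370))):
    im=cv2.imread(f'pics/{n}.png')[b[1]:b[3],b[0]:b[2]]
    cv2.imwrite(f'pics/{n}c.png',cv2.resize(im,None,fx=2.7,fy=2.7,interpolation=cv2.INTER_CUBIC))
E
```

```text
[[0.6093 0.0045 0.012 ]
 [0.4743 0.0125 0.012 ]
 [0.6184 0.2579 0.012 ]
 [0.4573 0.2745 0.012 ]]
[[ 0.5225 -0.3485  0.    ]
 [ 0.5045 -0.1648  0.    ]
 [ 0.441  -0.3558  0.    ]
 [ 0.4236 -0.1806  0.    ]]
[[ 0.4856 -0.313   0.08  ]
 [ 0.482  -0.2766  0.08  ]
 [ 0.4826 -0.2363  0.08  ]
 [ 0.4787 -0.1972  0.08  ]]
```

View pics/scene0c.png

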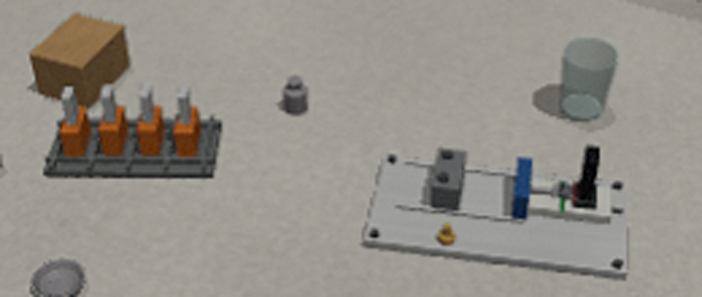

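View pics/side0c.png

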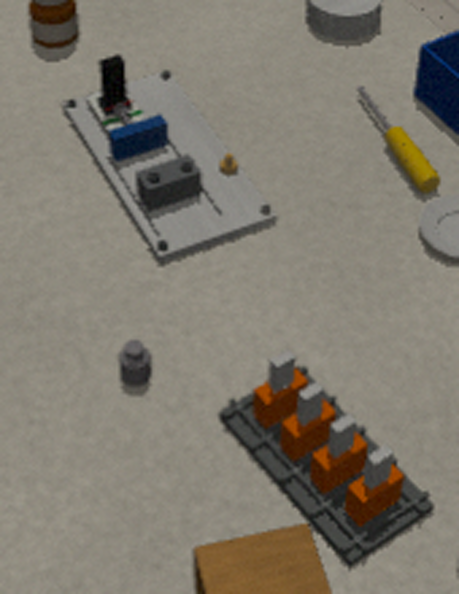

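Emit:
{"fn": "send_rows", "kwargs": {"rows": [[0.73,-0.86,0.1,0.041],[0.73,-0.86,0.1,0.041],[0.73,-0.86,0.1,0.041],[0.73,-0.86,0.1,0.041],[0.73,-0.86,0.1,0.041],[0.73,-0.86,0.1,0.041]]}}

```text
time: 0.9
eef_pos: [0.3921, 0.3924, 0.2785]
tcp_rot: [0.001, 1.0, -0.0, 0.0]
contact_force: [-0.2, 1.3, -0.6]
opening: 0.999
```

Emit:
{"fn": "send_rows", "kwargs": {"rows": [[0.73,-0.86,0,0],[0.73,-0.86,0,0],[0.73,-0.86,0,0],[0.73,-0.86,0,0],[0.73,-0.86,0,0],[0.73,-0.86,0,0],[0.73,-0.86,0,0],[0.73,-0.86,0,0],[0.73,-0.86,0,0]]}}

```text
time: 2.02
eef_pos: [0.6085, 0.1384, 0.2784]
tcp_rot: [-0.001, 1.0, 0.0, -0.0]
contact_force: [-0.8, 1.3, -0.3]
opening: 1.001
```

Run:
```python
from h import *
np.set_printoptions(precision=4,suppress=True)
s=monitor.get_state(); print(s['time'],s['eef_pos'],s['tcp_rot'],s['qpos'],s['dq'])
c=imaging.calibration('wrist'); print(c['cam_to_world'])
im=imaging.read_camera('wrist'); cv2.imwrite('pics/w1.png',im[:,:,::-1])
import pickle; pickle.dump(c,open('w1.pkl','wb'))
```

```text
2.025 [0.6085 0.1384 0.2784] [-0.0015  1.      0.0001 -0.0001] [ 0.0611  0.154   1.6772  0.0003  1.3105 -1.5127] [-0.001  -0.0009 -0.0025 -0.0011 -0.0026 -0.0018]
[[-0.0033 -0.9608 -0.2774  0.5386]
 [ 1.     -0.0029 -0.0019  0.1373]
 [ 0.001  -0.2774  0.9608  0.4041]
 [ 0.      0.      0.      1.    ]]
```

View pics/w1.png

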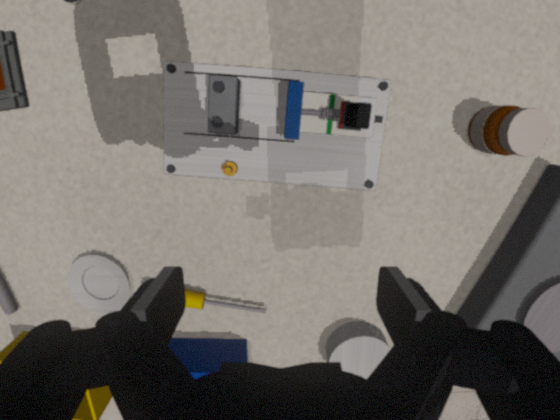

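Run:
```python
import cv2
im=cv2.imread('pics/w1.png')[50:200,150:400]
cv2.imwrite('pics/w1c.png',cv2.resize(im,None,fx=3.2,fy=3.2,interpolation=cv2.INTER_CUBIC))
```

```text
(no output)
```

View pics/w1c.png

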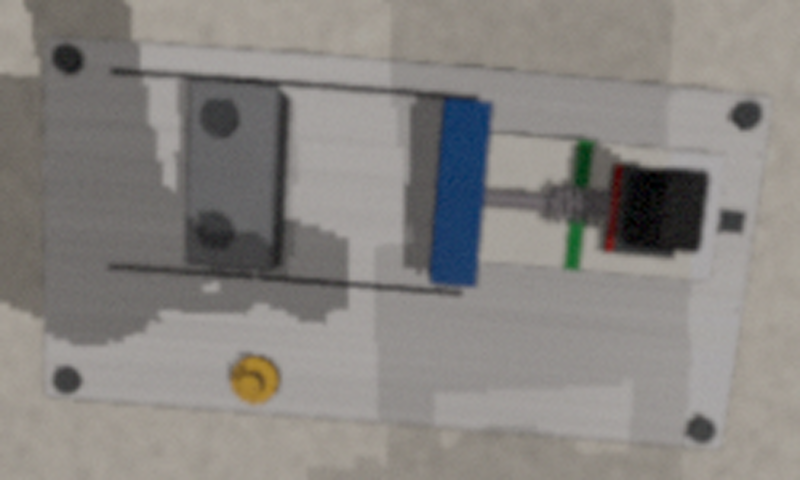

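Run:
```python
from h import *
import pickle
np.set_printoptions(precision=4,suppress=True)
c=pickle.load(open('w1.pkl','rb'))
f=lambda P:[[150+(x+.5)/3.2-.5,50+(y+.5)/3.2-.5] for x,y in P]
L=onz(c,f([(112,71),(478,97),(110,267),(460,292)]),.012); print(L)
d1=L[1]-L[0]; d2=L[3]-L[2]; print(np.degrees(np.arctan2(-d1[0],d1[1])),np.degrees(np.arctan2(-d2[0],d2[1])))
y=(d1/np.linalg.norm(d1)+d2/np.linalg.norm(d2));y=y[:2]/np.linalg.norm(y[:2]);x=np.array([y[1],-y[0]])
print('sep',(L[2]-L[0])[:2]@x, 'yaw',np.degrees(np.arctan2(x[1],x[0])))
C=onz(c,f([(42,42),(770,95),(42,398),(718,447)]),.012); print('corners',C); 
m=C.mean(0)[:2];print(m,[np.linalg.norm(C[i]-C[j]) for i,j in((0,1),(2,3),(0,2),(1,3))])
xc=((L[0]+L[2])/2)[:2]@x; print('lane x',xc,(L[1]+L[3])[:2]@x/2,'corner mid',m@x, 'y0',m@y)
S=onz(c,f([(282,85),(275,268),(188,80),(186,262)]),.044); print('stop',S[:,:2]@y-m@y,S[:,:2]@x-xc)
J=onz(c,f([(443,97),(430,283),(491,100),(476,285)]),.044); print('jaw',J[:,:2]@y-m@y,J[:,:2]@x-xc)
G=onz(c,f([(583,140),(572,268)]),.024); print('green',G[:,:2]@y-m@y)
T=onz(c,f([(706,172),(695,250),(632,165),(620,250)]),.086); print('top?',T[:,:2]@y-m@y,T[:,:2]@x-xc)
R=onz(c,f([(616,165),(609,250)]),.032); print('red',R[:,:2]@y-m@y)
im=cv2.imread('pics/w1.png')
hsv=cv2.cvtColor(im,cv2.COLOR_BGR2HSV)
b=cv2.inRange(hsv,(100,120,60),(130,255,255)); b[200:]=0; b[:,:250]=0;b[:,320:]=0
k=max(cv2.findContours(b,0,1)[0],key=cv2.contourArea); r=cv2.minAreaRect(k); print(r)
B=onz(c,cv2.boxPoints(r),.044); print('jawrect',B[:,:2]@y-m@y,B[:,:2]@x-xc)
```

```text
[[0.4865 0.0296 0.012 ]
 [0.4958 0.1585 0.012 ]
 [0.5545 0.0247 0.012 ]
 [0.5638 0.153  0.012 ]]
-4.150096506315846 -4.109832352061945
sep 0.06822363701741312 yaw -4.129964429188895
corners [[ 0.4762  0.0051  0.012 ]
 [ 0.4934  0.2622  0.012 ]
 [ 0.6029 -0.0048  0.012 ]
 [ 0.6212  0.2526  0.012 ]]
[0.5485 0.1288] [np.float64(0.2576488343079907), np.float64(0.2580576352372463), np.float64(0.1270818645155734), np.float64(0.1281275759165971)]
lane x 0.5172127120429408 0.5172128234561616 corner mid 0.5377606424657113 y0 0.16793055656724598
stop [-0.039  -0.0386 -0.0695 -0.0686] [-0.0295  0.0288 -0.0291  0.0288]
jaw [0.0131 0.0135 0.0286 0.029 ] [-0.0296  0.0299 -0.0299  0.0294]
green [0.0626 0.0635]
top? [0.0905 0.0903 0.0686 0.068 ] [-0.0107  0.0117 -0.0107  0.0136]
red [0.0735 0.0744]
((293.29656982421875, 109.4413833618164), (14.117733001708984, 57.467472076416016), 4.763640880584717)
jawrect [0.0133 0.0137 0.0283 0.0285] [ 0.0293 -0.0294 -0.0294  0.0294]
```

Emit:
{"fn": "send_rows", "kwargs": {"rows": [[-0.22,-0.79,-0.05,-0.12],[-0.22,-0.79,-0.05,-0.12],[-0.22,-0.79,-0.05,-0.12],[-0.22,-0.79,-0.05,-0.12]]}}

```text
time: 2.58
eef_pos: [0.5426, -0.1008, 0.2636]
tcp_rot: [0.368, 0.93, 0.0, 0.001]
contact_force: [1.5, -0.1, 1.1]
opening: 1.002
```

Emit:
{"fn": "send_rows", "kwargs": {"rows": [[-0.22,-0.79,-0.05,-0.12],[-0.22,-0.79,-0.05,-0.12],[-0.22,-0.79,-0.05,-0.12],[-0.22,-0.79,-0.05,-0.12],[-0.22,-0.79,-0.05,-0.12],[-0.22,-0.79,-0.05,-0.12]]}}

```text
time: 3.32
eef_pos: [0.4776, -0.3362, 0.2483]
tcp_rot: [0.682, 0.731, 0.0, -0.0]
contact_force: [-0.1, -0.1, -0.2]
opening: 0.998
```

Run:
```python
from h import *
np.set_printoptions(precision=4,suppress=True)
s=monitor.get_state(); print(s['time'],s['eef_pos'],s['tcp_rot'],s['qpos'],s['dq'])
c=imaging.calibration('wrist'); print(c['cam_to_world'])
im=imaging.read_camera('wrist'); cv2.imwrite('pics/w2.png',im[:,:,::-1])
import pickle; pickle.dump(c,open('w2.pkl','wb'))
```

```text
3.325 [ 0.4776 -0.3362  0.2483] [ 0.6823  0.7311  0.0003 -0.0002] [-0.7872  0.088   1.8053  0.0005  1.2488 -0.8564] [ 0.0243 -0.0115  0.0053  0.0008 -0.0012 -0.0002]
[[ 0.9976 -0.0666 -0.0192  0.4733]
 [ 0.0693  0.9587  0.2757 -0.2669]
 [ 0.     -0.2764  0.961   0.3741]
 [ 0.      0.      0.      1.    ]]
```

View pics/w2.png

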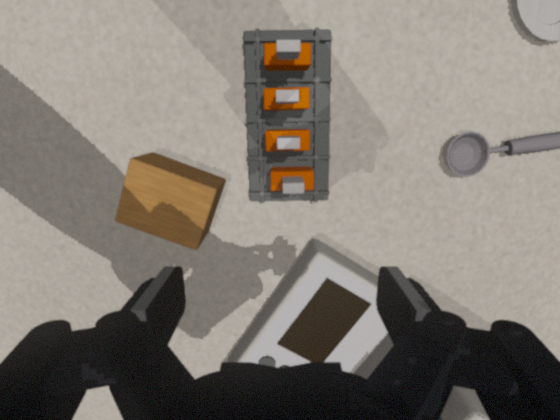

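Run:
```python
from h import *
import pickle
np.set_printoptions(precision=4,suppress=True)
c=pickle.load(open('w2.pkl','rb'))
im=cv2.imread('pics/w2.png')
b=(235,20,345,210)
cv2.imwrite('pics/w2c.png',cv2.resize(im[b[1]:b[3],b[0]:b[2]],None,fx=3.1,fy=3.1,interpolation=cv2.INTER_CUBIC))
hsv=cv2.cvtColor(im,cv2.COLOR_BGR2HSV); g=hsv[:,:,2]
m=((hsv[:,:,1]<60)&(g>110)).astype(np.uint8); 
mm=np.zeros_like(m); mm[35:196,270:310]=m[35:196,270:310]
for k in cv2.findContours(mm,0,1)[0]:
    if cv2.contourArea(k)<40: continue
    r=cv2.minAreaRect(k); P=onz(c,cv2.boxPoints(r),.082); ctr=P.mean(0)
    e=[np.linalg.norm(P[1]-P[0]),np.linalg.norm(P[2]-P[1])]
    d=(P[1]-P[0]) if e[0]>e[1] else P[2]-P[1]
    a=np.degrees(np.arctan2(d[1],d[0])); print(r,'ctr',ctr,'size',np.array(e)*1e3,'ang',(a+90)%180-90)
cv2.imwrite('pics/m2.png',cv2.resize(mm[b[1]:b[3],b[0]:b[2]]*255,None,fx=3.1,fy=3.1))
# rack outline
```

```text
((293.0, 187.0), (22.0, 12.0), 0.0) ctr [ 0.4888 -0.3254  0.082 ] size [11.0462 19.7972] ang 4.009235749071976
((287.95526123046875, 142.2840576171875), (12.662793159484863, 22.58094024658203), 86.42366790771484) ctr [ 0.4813 -0.2861  0.082 ] size [19.6278 10.9195] ang 7.539544115392275
((287.0, 95.5), (11.0, 22.0), 90.0) ctr [ 0.4775 -0.247   0.082 ] size [18.5525  8.9684] ang 4.043910619915394
((288.0, 45.0), (12.0, 24.0), 90.0) ctr [ 0.4754 -0.2069  0.082 ] size [19.6609  9.3485] ang 4.090625552690909
```

View pics/w2c.png

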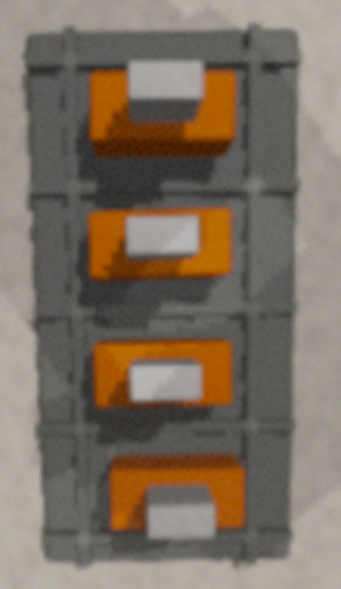

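View pics/m2.png

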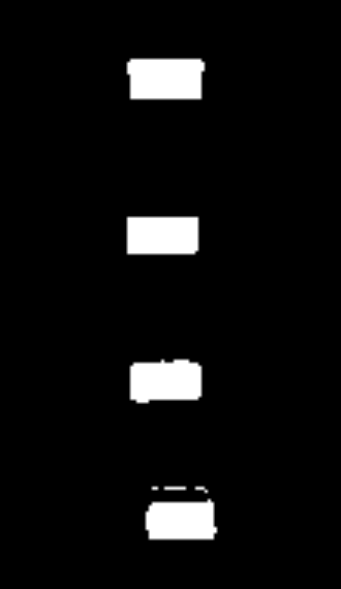

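Emit:
{"fn": "send_rows", "kwargs": {"rows": [[-0.007,0.2,-0.1,0],[-0.007,0.43,-0.25,0],[-0.007,0.43,-0.4,0],[-0.007,0.43,-0.5,0],[-0.007,0.43,-0.56,0],[-0.007,0.43,-0.6,0],[-0.007,0.43,-0.6,0]], "jaw": 0}}

```text
time: 4.25
eef_pos: [0.4756, -0.2082, 0.0684]
tcp_rot: [0.683, 0.731, 0.0, -0.0]
contact_force: [-0.2, 0.9, 0.4]
opening: 1.0
```

Run:
```python
from h import *
np.set_printoptions(precision=4,suppress=True)
s=monitor.get_state(); print(s['time'],s['eef_pos'],s['contact_force'])
for n in ('wrist','side'):
    im=imaging.read_camera(n)[:,:,::-1]
    if n=='side': im=cv2.resize(im[230:370,240:400],None,fx=3,fy=3)
    cv2.imwrite(f'pics/{n}3.png',im)
```

```text
4.25 [ 0.4756 -0.2082  0.0684] [-0.203   0.8592  0.4471]
```

View pics/wrist3.png

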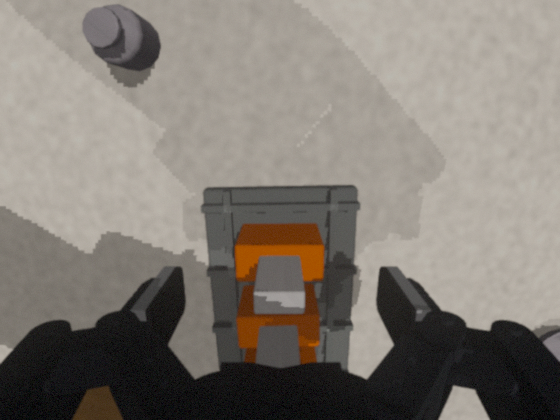

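View pics/side3.png

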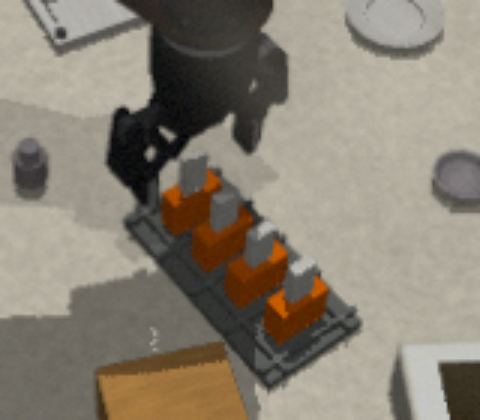

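Emit:
{"fn": "send_rows", "kwargs": {"rows": [[0,0,0,0],[0,0,0,0],[0,0,0,0],[0,0,0,0],[0,0,0,0],[0,0,0,0]], "jaw": 1, "newtons": 40}}

```text
time: 5.1
eef_pos: [0.4754, -0.2083, 0.0686]
tcp_rot: [0.683, 0.731, -0.0, 0.0]
contact_force: [-0.4, 0.2, 2.6]
opening: 0.228
```

Emit:
{"fn": "send_rows", "kwargs": {"rows": [[0,0,0.03,0],[0,0,0.1,0],[0,0,0.2,0],[0,0,0.27,0],[0,0,0.27,0]]}}

```text
time: 5.72
eef_pos: [0.4765, -0.2089, 0.1516]
tcp_rot: [0.683, 0.731, 0.0, 0.002]
contact_force: [1.0, -0.0, 0.1]
opening: 0.221
```

Run:
```python
from h import *
np.set_printoptions(precision=4,suppress=True)
s=monitor.get_state(); print(s['time'],s['eef_pos'],s['contact_force'])
for n in ('wrist','side'):
    im=imaging.read_camera(n)[:,:,::-1]
    if n=='side': im=cv2.resize(im[190:370,220:400],None,fx=3,fy=3)
    cv2.imwrite(f'pics/{n}4.png',im)
m0=np.array([.5485,.1288]);a=np.radians(-4.13);x=np.array([np.cos(a),np.sin(a)]);y=np.array([-x[1],x[0]])
for n,yy in (('A',-.0263),('B',-.0038),('handle',.0853),('jaw',.0133)): print(n,.5172*x+(yy+.1679)*y)
```

```text
5.725 [ 0.4765 -0.2089  0.1516] [ 0.9771 -0.0019  0.0886]
A [0.5261 0.104 ]
B [0.5277 0.1264]
handle [0.5341 0.2153]
jaw [0.5289 0.1435]
```

View pics/wrist4.png

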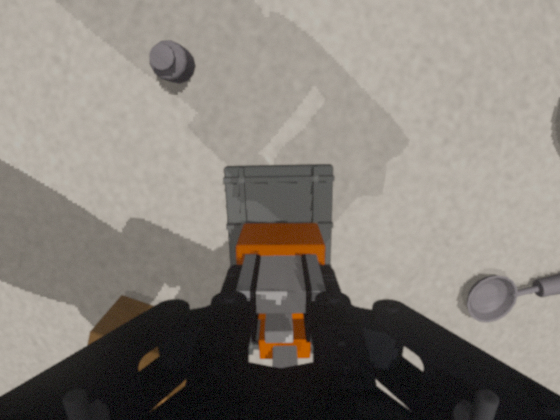

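View pics/side4.png

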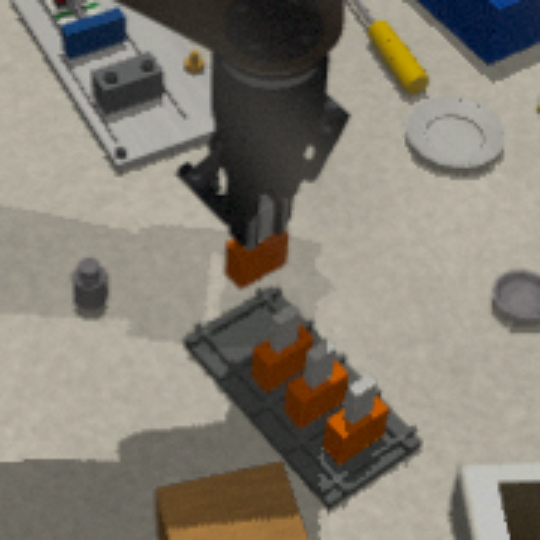

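Run:
```python
from h import *
np.set_printoptions(precision=4,suppress=True)
s=monitor.get_state();p=s['eef_pos'];c=imaging.calibration('wrist')
a=np.radians(3.97);x=np.array([np.cos(a),np.sin(a),0]);y=np.array([-x[1],x[0],0])
zb=p[2]-.0584
for dy in (-.002,0,.002):
  o=np.array([p[0],p[1],zb])+dy*y
  for n,yy,xx,z in (('bot',.01,-.022,0),('bodytop+',.01,-.022,.036),('bodytop+',.01,.022,.036),('bodytop-',-.01,.022,.036),('tab+',.005,.01,.072),('tab-',-.005,.01,.072)):
    print(dy,n,proj(c,o+xx*x+yy*y+np.array([0,0,z]))[0])
im=cv2.imread('pics/wrist4.png')[210:380,210:350]; cv2.imwrite('pics/w4c.png',cv2.resize(im,None,fx=3.5,fy=3.5,interpolation=cv2.INTER_CUBIC))
```

```text
-0.002 bot [242.3403 226.9546]
-0.002 bodytop+ [234.0963 250.4375]
-0.002 bodytop+ [324.6789 250.3538]
-0.002 bodytop- [323.1158 287.1251]
-0.002 tab+ [304.9896 298.3014]
-0.002 tab- [304.4156 320.4896]
0 bot [242.2249 223.7305]
0 bodytop+ [233.9204 246.6044]
0 bodytop+ [324.8363 246.5188]
0 bodytop- [323.2709 283.5757]
0 tab+ [305.1054 293.7201]
0 tab- [304.5297 316.1467]
0.002 bot [242.1094 220.4873]
0.002 bodytop+ [233.7443 242.7423]
0.002 bodytop+ [324.994  242.6549]
0.002 bodytop- [323.4263 279.9982]
0.002 tab+ [305.2216 289.0903]
0.002 tab- [304.6441 311.7567]
```

View pics/w4c.png

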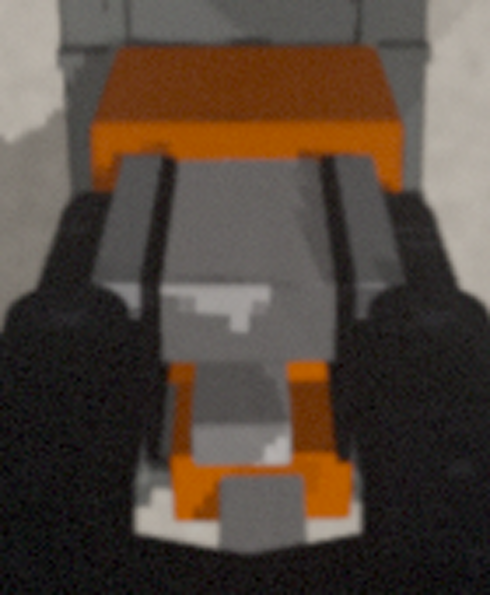

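Emit:
{"fn": "send_rows", "kwargs": {"rows": [[0.04,0.15,0,0],[0.08,0.35,0,-0.01],[0.12,0.55,0,-0.0225],[0.15,0.75,0,-0.0225],[0.16,0.9,0,-0.0225],[0.165,0.98,0,-0.0225],[0.165,1,0,-0.0225],[0.165,1,0,-0.0225],[0.165,1,0,-0.0225]]}}

```text
time: 6.95
eef_pos: [0.5247, 0.0908, 0.1489]
tcp_rot: [0.733, 0.68, -0.0, -0.0]
contact_force: [-0.1, -0.2, -0.9]
opening: 0.226
```

Run:
```python
from h import *
np.set_printoptions(precision=4,suppress=True)
s=monitor.get_state(); print(s['time'],s['eef_pos'],s['contact_force'])
c=imaging.calibration('wrist');print(c['cam_to_world'])
im=imaging.read_camera('wrist')[:,:,::-1]
cv2.imwrite(f'pics/w5.png',im)
import pickle; pickle.dump((c,s),open('w5.pkl','wb'))
```

```text
6.95 [0.5247 0.0908 0.1489] [-0.0733 -0.1985 -0.9054]
[[ 0.9972  0.0715  0.0216  0.5306]
 [-0.0747  0.9581  0.2765  0.1603]
 [-0.0009 -0.2773  0.9608  0.2746]
 [ 0.      0.      0.      1.    ]]
```

View pics/w5.png

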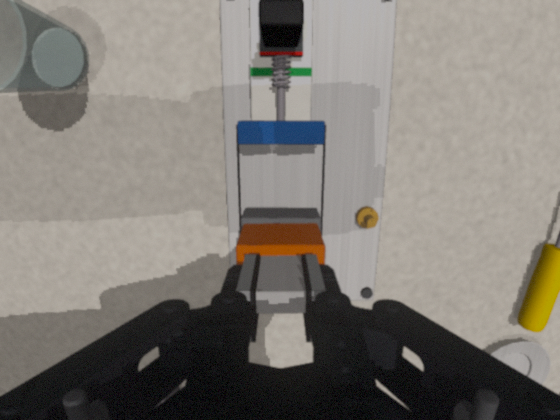

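Run:
```python
from h import *
import pickle
np.set_printoptions(precision=4,suppress=True)
c,s=pickle.load(open('w5.pkl','rb'))
im=cv2.imread('pics/w5.png'); cv2.imwrite('pics/w5c.png',cv2.resize(im[100:240,215:345],None,fx=4,fy=4,interpolation=cv2.INTER_CUBIC))
hsv=cv2.cvtColor(im,cv2.COLOR_BGR2HSV)
b=cv2.inRange(hsv,(100,120,60),(130,255,255)); b[200:]=0;b[:,:215]=0;b[:,345:]=0
k=max(cv2.findContours(b,0,1)[0],key=cv2.contourArea); r=cv2.minAreaRect(k); print(r)
a=np.radians(-4.13);x=np.array([np.cos(a),np.sin(a)]);y=np.array([-x[1],x[0]])
B=onz(c,cv2.boxPoints(r),.044)[:,:2]; print('jaw rel', B@y-.1679,B@x-.5172)
e=B[np.argsort(B@y)][:2]; print(e)
```

```text
((281.0, 132.0), (22.0, 86.0), 90.0)
jaw rel [0.0289 0.0287 0.0139 0.0141] [-0.0286  0.0299  0.0303 -0.0291]
[[0.5592 0.1419]
 [0.5    0.1463]]
```

View pics/w5c.png

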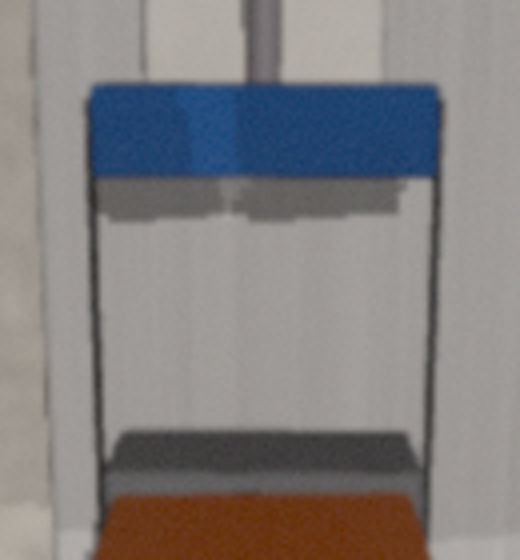

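Run:
```python
from h import *
import pickle
np.set_printoptions(precision=4,suppress=True)
c,s=pickle.load(open('w5.pkl','rb'))
a=np.radians(-4.13);x=np.array([np.cos(a),np.sin(a)]);y=np.array([-x[1],x[0]])
f=lambda P:[[215+(u+.5)/4-.5,100+(v+.5)/4-.5] for u,v in P]
t=onz(c,f([(107,468),(420,470)]),.044)[:,:2]; b=onz(c,f([(120,432),(408,432)]),.012)[:,:2]
print(t@y-.1679,t@x-.5172,b@y-.1679,b@x-.5172)
j=onz(c,f([(92,177),(438,177)]),.044)[:,:2];print(j@y-.1679,j@x-.5172)
print('TCP jig', s['eef_pos'][:2]@x-.5172, s['eef_pos'][:2]@y-.1679)
```

```text
[-0.039  -0.0396] [-0.0285  0.0288] [-0.0409 -0.041 ] [-0.0296  0.03  ]
[0.0135 0.0133] [-0.0293  0.0305]
TCP jig -0.000428061324313167 -0.03953555813446741
```

Emit:
{"fn": "send_rows", "kwargs": {"rows": [[0.004,0.041,0,0],[0.004,0.041,-0.1,0],[0.004,0.041,-0.18,0],[0.004,0.041,-0.23,0],[0.004,0.041,-0.25,0],[0.004,0.041,-0.258,0],[0.004,0.041,-0.262,0],[0.004,0.041,-0.262,0]]}}

```text
time: 8.0
eef_pos: [0.5265, 0.1042, 0.0714]
tcp_rot: [0.733, 0.681, 0.0, 0.0]
contact_force: [-0.2, 0.1, -0.6]
opening: 0.22
```

Run:
```python
from h import *
np.set_printoptions(precision=4,suppress=True)
s=monitor.get_state(); print(s['time'],s['eef_pos'],s['contact_force'])
for n in ('wrist','side'):
    im=imaging.read_camera(n)[:,:,::-1]
    im=cv2.resize(im[160:280,190:330],None,fx=4,fy=4) if n=='side' else im
    cv2.imwrite(f'pics/{n}6.png',im)
```

```text
8.0 [0.5265 0.1042 0.0714] [-0.211   0.1404 -0.5551]
```

View pics/wrist6.png

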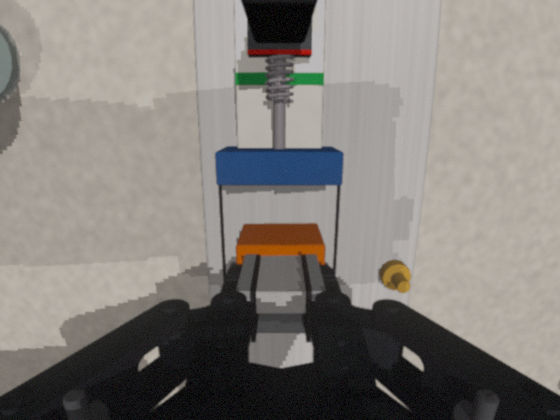

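View pics/side6.png

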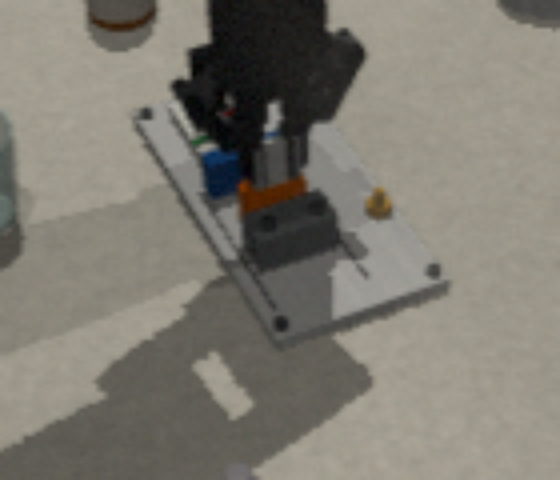

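Emit:
{"fn": "send_rows", "kwargs": {"rows": [[0,0,-0.003,0],[0,0,-0.006,0],[0,0,-0.006,0]]}}

```text
time: 8.48
eef_pos: [0.5265, 0.1042, 0.0705]
tcp_rot: [0.733, 0.681, -0.0, 0.0]
contact_force: [-3.1, -0.8, 7.8]
opening: 0.228
```

Emit:
{"fn": "send_rows", "kwargs": {"rows": [[0,0,0.001,0],[0,0,0.001,0],[0,0,0.001,0],[0,0,0.001,0],[0,0,0.001,0]], "jaw": 0.4}}

```text
time: 9.1
eef_pos: [0.5259, 0.1041, 0.0691]
tcp_rot: [0.733, 0.681, -0.0, -0.0]
contact_force: [-0.3, 0.5, -0.2]
opening: 0.598
```

Emit:
{"fn": "send_rows", "kwargs": {"rows": [[0,0,0.1,0],[0,0,0.25,0],[0,0,0.3,0],[0,0,0.3,0]]}}

```text
time: 9.6
eef_pos: [0.5266, 0.1042, 0.1601]
tcp_rot: [0.733, 0.681, 0.001, 0.001]
contact_force: [0.0, -0.6, -1.0]
opening: 0.599
```

Run:
```python
from h import *
np.set_printoptions(precision=4,suppress=True)
s=monitor.get_state(); print(s['time'],s['eef_pos'],s['contact_force'])
c=imaging.calibration('wrist')
im=imaging.read_camera('wrist')[:,:,::-1]
cv2.imwrite(f'pics/w7.png',im)
import pickle; pickle.dump((c,s),open('w7.pkl','wb'))
```

```text
9.6 [0.5266 0.1042 0.1601] [ 0.0214 -0.5593 -0.9984]
```

View pics/w7.png

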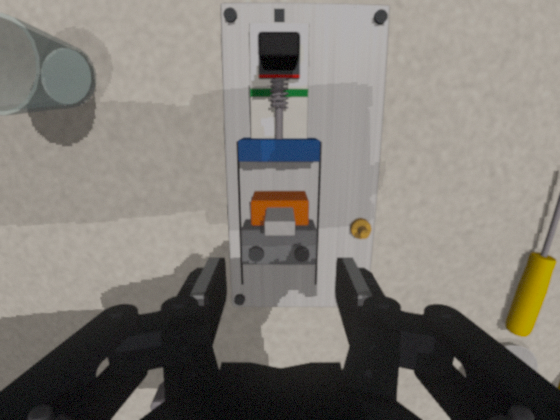

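```bash
cat > meas.py <<'E'
from h import *
import pickle,sys
np.set_printoptions(precision=4,suppress=True)
n=sys.argv[1]
c,s=pickle.load(open(n+'.pkl','rb'));im=cv2.imread('pics/'+n+'.png')
hsv=cv2.cvtColor(im,cv2.COLOR_BGR2HSV)
a=np.radians(-4.13);x=np.array([np.cos(a),np.sin(a)]);y=np.array([-x[1],x[0]])
o=cv2.inRange(hsv,(3,150,60),(20,255,255));o[260:]=0;o[:,:215]=0;o[:,345:]=0
k=np.vstack([q for q in cv2.findContours(o,0,1)[0] if cv2.contourArea(q)>30])
u,v,w,h=cv2.boundingRect(k);print('orange bbox',u,v,w,h)
b=onz(c,[[u+w/2,v-.5]],.012)[:,:2];print('front bottom edge rel',b@y-.1679,b@x-.5172)
cv2.imwrite('pics/%sc.png'%n,cv2.resize(im[120:280,215:345],None,fx=4,fy=4,interpolation=cv2.INTER_CUBIC))
E
python3 meas.py w7
```

```text
orange bbox 251 192 58 34
front bottom edge rel [-0.0162] [0.0011]
```

View pics/w7c.png

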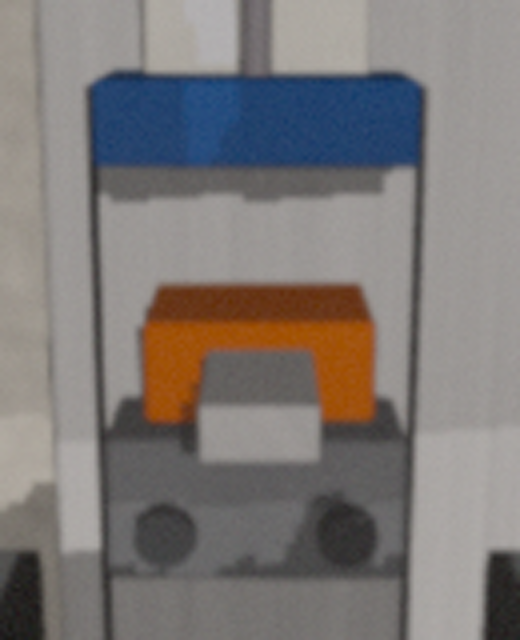

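Emit:
{"fn": "send_rows", "kwargs": {"rows": [[-0.02,-0.15,0,0.01],[-0.06,-0.4,0,0.0225],[-0.1,-0.6,0,0.0225],[-0.13,-0.8,0,0.0225],[-0.16,-1,0,0.0225],[-0.16,-1,0,0.0225],[-0.16,-1,0,0.0225]]}}

```text
time: 10.52
eef_pos: [0.477, -0.1955, 0.1573]
tcp_rot: [0.683, 0.73, -0.0, -0.002]
contact_force: [0.0, 0.8, -0.4]
opening: 0.597
```

Emit:
{"fn": "send_rows", "kwargs": {"rows": [[0.002,-0.1,0,0],[0.002,-0.173,-0.02,0],[0.002,-0.173,-0.1,0],[0.002,-0.173,-0.2,0],[0.002,-0.173,-0.26,0],[0.002,-0.173,-0.29,0],[0.002,-0.173,-0.29,0]]}}

```text
time: 11.4
eef_pos: [0.4786, -0.2473, 0.0718]
tcp_rot: [0.683, 0.731, -0.0, -0.001]
contact_force: [-0.6, -0.3, 0.3]
opening: 0.597
```

Run:
```python
from h import *
np.set_printoptions(precision=4,suppress=True)
s=monitor.get_state(); print(s['time'],s['eef_pos'],s['contact_force'])
cv2.imwrite(f'pics/w8.png',imaging.read_camera('wrist')[:,:,::-1])
```

```text
11.4 [ 0.4786 -0.2473  0.0718] [-0.6175 -0.2535  0.3162]
```

View pics/w8.png

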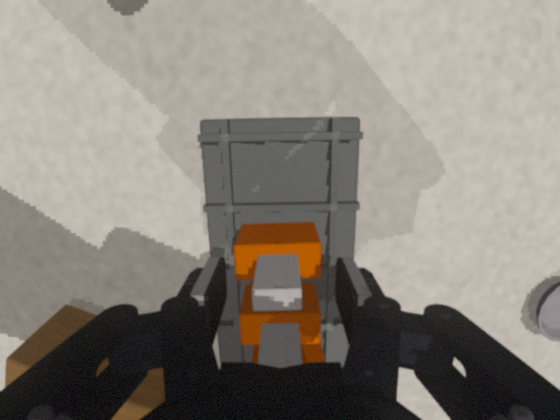

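Tab is centred between the pads (about 277, 290). Down 3 mm, close, and lift.

Emit:
{"fn": "send_rows", "kwargs": {"rows": [[-0.003,0,-0.01,0],[-0.003,0,-0.01,0]]}}

```text
time: 11.7
eef_pos: [0.4779, -0.2479, 0.0697]
tcp_rot: [0.683, 0.731, 0.0, 0.0]
contact_force: [-0.1, -0.1, -0.7]
opening: 0.6
```

Emit:
{"fn": "send_rows", "kwargs": {"rows": [[0,0,0,0],[0,0,0,0],[0,0,0,0],[0,0,0,0],[0,0,0,0]], "jaw": 1, "newtons": 40}}

```text
time: 12.32
eef_pos: [0.4778, -0.2479, 0.0695]
tcp_rot: [0.683, 0.731, -0.0, 0.0]
contact_force: [-0.2, 0.8, 2.5]
opening: 0.228
```

Emit:
{"fn": "send_rows", "kwargs": {"rows": [[0,0,0.03,0],[0,0,0.1,0],[0,0,0.2,0],[0,0,0.27,0],[0,0,0.27,0],[0,0,0.27,0]]}}

```text
time: 13.08
eef_pos: [0.4771, -0.2473, 0.1492]
tcp_rot: [0.683, 0.731, -0.0, -0.001]
contact_force: [0.5, 1.3, -0.7]
opening: 0.229
```

Run:
```python
from h import *
np.set_printoptions(precision=4,suppress=True)
s=monitor.get_state();p=s['eef_pos'];c=imaging.calibration('wrist');print(s['time'],p)
cv2.imwrite('pics/w9.png',imaging.read_camera('wrist')[:,:,::-1])
im=cv2.imread('pics/w9.png')[210:380,210:350]; cv2.imwrite('pics/w9c.png',cv2.resize(im,None,fx=3.5,fy=3.5,interpolation=cv2.INTER_CUBIC))
```

```text
13.075 [ 0.4771 -0.2473  0.1492]
```

View pics/w9c.png

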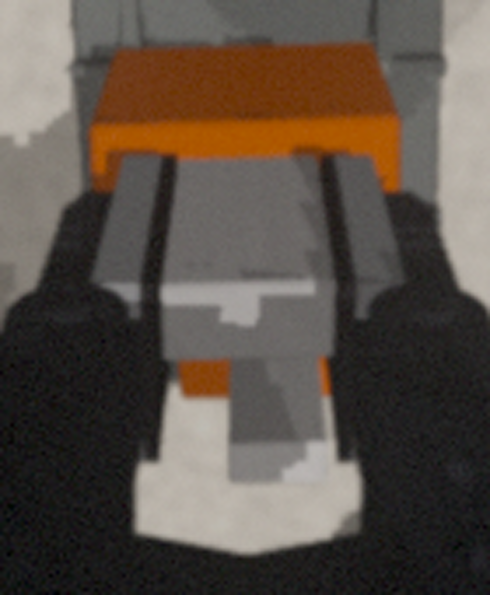

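Emit:
{"fn": "send_rows", "kwargs": {"rows": [[0.04,0.15,0.05,0],[0.08,0.35,0.1,-0.01],[0.12,0.55,0.12,-0.0225],[0.15,0.75,0.12,-0.0225],[0.165,0.9,0.12,-0.0225],[0.168,1,0.12,-0.0225],[0.168,1,0.12,-0.0225]]}}

```text
time: 14.0
eef_pos: [0.5271, 0.0541, 0.1846]
tcp_rot: [0.731, 0.682, -0.001, -0.001]
contact_force: [0.3, -0.1, -0.8]
opening: 0.226
```

Emit:
{"fn": "send_rows", "kwargs": {"rows": [[0,0.12,0,0],[0,0.243,0,0],[0,0.243,0,0],[0,0.243,0,0]]}}

```text
time: 14.5
eef_pos: [0.5279, 0.1241, 0.1855]
tcp_rot: [0.733, 0.68, -0.001, -0.0]
contact_force: [0.8, 0.1, -0.4]
opening: 0.226
```

Run:
```python
from h import *
np.set_printoptions(precision=4,suppress=True)
s=monitor.get_state();print(s['time'],s['eef_pos'],s['tcp_rot'])
a=np.radians(-4.13);x=np.array([np.cos(a),np.sin(a)]);y=np.array([-x[1],x[0]]);p=s['eef_pos'][:2];print(p@x-.5172,p@y-.1679)
cv2.imwrite('pics/w10.png',imaging.read_camera('wrist')[:,:,::-1])
```

```text
14.5 [0.5279 0.1241 0.1855] [ 0.7329  0.6803 -0.0007 -0.0002]
0.00042389257841046746 -0.006129826303187369
```

View pics/w10.png

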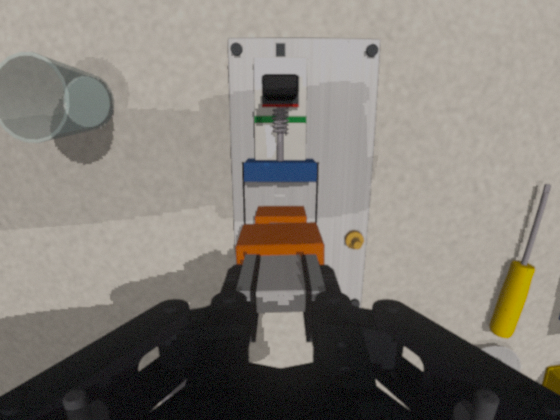

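Emit:
{"fn": "send_rows", "kwargs": {"rows": [[-0.002,0.002,0,0],[-0.002,0.002,-0.1,0],[-0.002,0.002,-0.2,0],[-0.002,0.002,-0.25,0],[-0.002,0.002,-0.28,0],[-0.002,0.002,-0.28,0]]}}

```text
time: 15.3
eef_pos: [0.5276, 0.1256, 0.1022]
tcp_rot: [0.733, 0.68, -0.0, -0.0]
contact_force: [-0.5, -0.2, -0.7]
opening: 0.226
```

Run:
```python
from h import *
np.set_printoptions(precision=4,suppress=True)
s=monitor.get_state();print(s['time'],s['eef_pos'],s['tcp_rot'])
a=np.radians(-4.13);x=np.array([np.cos(a),np.sin(a)]);y=np.array([-x[1],x[0]]);p=s['eef_pos'][:2];print(p@x-.5172,p@y-.1679)
```

```text
15.3 [0.5276 0.1256 0.1022] [ 0.7328  0.6805 -0.0001 -0.0001]
-6.023153715117857e-06 -0.00464109160818113
```

Emit:
{"fn": "send_rows", "kwargs": {"rows": [[0,0,-0.05,0],[0,0,-0.085,0],[0,0,-0.095,0],[0,0,-0.1,0],[0,0,-0.103,0],[0,0,-0.103,0]]}}

```text
time: 16.05
eef_pos: [0.5278, 0.1258, 0.0717]
tcp_rot: [0.733, 0.681, 0.0, 0.0]
contact_force: [-0.3, -0.2, -1.2]
opening: 0.223
```

Emit:
{"fn": "send_rows", "kwargs": {"rows": [[0,0,-0.002,0],[0,0,-0.005,0],[0,0,-0.005,0]]}}

```text
time: 16.42
eef_pos: [0.5279, 0.1258, 0.0715]
tcp_rot: [0.733, 0.681, -0.0, 0.0]
contact_force: [-3.7, 0.5, 7.7]
opening: 0.227
```

Seated. Release and lift.

Emit:
{"fn": "send_rows", "kwargs": {"rows": [[0,0,0.001,0],[0,0,0.001,0],[0,0,0.001,0],[0,0,0.001,0],[0,0,0.001,0]], "jaw": 0.4}}

```text
time: 17.05
eef_pos: [0.5275, 0.1258, 0.07]
tcp_rot: [0.733, 0.681, -0.0, -0.0]
contact_force: [0.5, 0.9, 0.1]
opening: 0.603
```

Emit:
{"fn": "send_rows", "kwargs": {"rows": [[0,0,0.1,0],[0,0,0.25,0],[0,0,0.4,0],[0,-0.1,0.4,0],[0,-0.1,0.4,0]]}}

```text
time: 17.68
eef_pos: [0.5278, 0.0948, 0.1908]
tcp_rot: [0.733, 0.68, 0.0, 0.001]
contact_force: [-1.8, 0.6, -0.6]
opening: 0.601
```

```bash
python3 - <<'E'
from h import *
np.set_printoptions(precision=4,suppress=True)
s=monitor.get_state(); print(s['time'],s['eef_pos'],s['contact_force'])
c=imaging.calibration('wrist')
cv2.imwrite(f'pics/w11.png',imaging.read_camera('wrist')[:,:,::-1])
import pickle; pickle.dump((c,s),open('w11.pkl','wb'))
E
python3 meas.py w11
```

```text
17.675 [0.5278 0.0948 0.1908] [-1.8205  0.6081 -0.5918]
orange bbox 251 151 53 53
front bottom edge rel [0.0061] [0.0007]
```

View pics/w11.png

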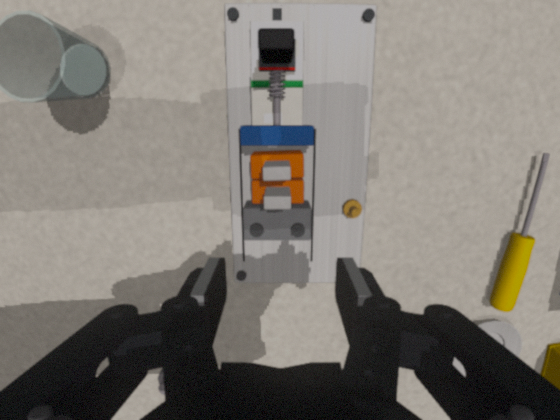

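Emit:
{"fn": "send_rows", "kwargs": {"rows": [[0.021,0.1,0,0.25],[0.021,0.25,0,0.25],[0.021,0.402,0,0.25],[0.021,0.402,0,0.25],[0.021,0.402,0,0.25],[0.021,0.402,0,0.25],[0.021,0.402,0,0.25],[0.021,0.402,0,0.25],[0.021,0.402,0,0.25],[0.021,0.402,0,0.25]]}}

```text
time: 18.98
eef_pos: [0.5331, 0.2169, 0.1891]
tcp_rot: [0.037, 0.999, -0.0, -0.001]
contact_force: [-0.2, -0.2, 0.5]
opening: 0.597
```

Run:
```python
from h import *
np.set_printoptions(precision=4,suppress=True)
s=monitor.get_state(); print(s['time'],s['eef_pos'],s['tcp_rot'])
c=imaging.calibration('wrist'); print(c['cam_to_world'][:,0], 'proj post top',proj(c,[[.5341,.2153,.086]]))
cv2.imwrite(f'pics/w12.png',imaging.read_camera('wrist')[:,:,::-1])
```

```text
18.975 [0.5331 0.2169 0.1891] [ 0.0371  0.9993 -0.0001 -0.001 ]
[0.0737 0.9973 0.0005 0.    ] proj post top [[279.2535 219.7908]]
```

View pics/w12.png

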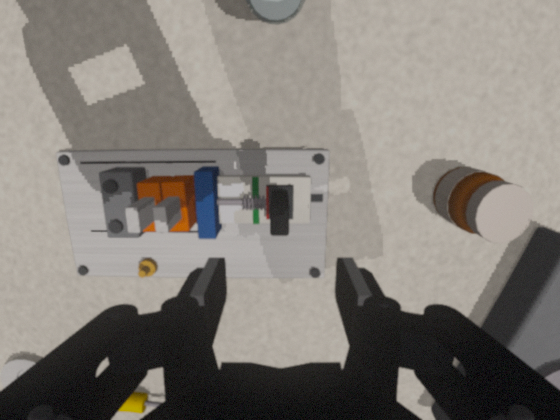

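Emit:
{"fn": "send_rows", "kwargs": {"rows": [[0.003,-0.004,-0.1,0],[0.003,-0.004,-0.22,0],[0.003,-0.004,-0.32,0],[0.003,-0.004,-0.383,0],[0.003,-0.004,-0.383,0],[0.003,-0.004,-0.383,0]]}}

```text
time: 19.77
eef_pos: [0.5356, 0.2155, 0.0764]
tcp_rot: [0.037, 0.999, 0.0, 0.001]
contact_force: [0.8, -0.5, -0.5]
opening: 0.606
```

Run:
```python
from h import *
np.set_printoptions(precision=4,suppress=True)
s=monitor.get_state(); print(s['time'],s['eef_pos'],s['contact_force'])
cv2.imwrite(f'pics/w13.png',imaging.read_camera('wrist')[:,:,::-1])
```

```text
19.775 [0.5356 0.2155 0.0764] [ 0.8119 -0.5333 -0.4843]
```

View pics/w13.png

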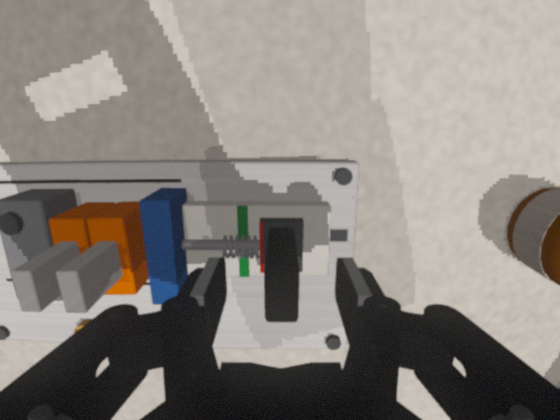

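Emit:
{"fn": "send_rows", "kwargs": {"rows": [[0,0,-0.008,0],[0,0,-0.008,0],[0,0,-0.008,0],[0,0,-0.008,0],[0,0,-0.008,0],[0,0,-0.008,0]], "jaw": 1, "newtons": 60}}

```text
time: 20.58
eef_pos: [0.535, 0.2153, 0.0734]
tcp_rot: [0.037, 0.999, 0.0, 0.0]
contact_force: [-1.0, 0.6, 4.7]
opening: 0.152
```

Emit:
{"fn": "send_rows", "kwargs": {"rows": [[-0.0008,-0.01,0,0],[-0.0016,-0.02,0,0],[-0.0022,-0.03,0,0],[-0.003,-0.04,0,0],[-0.0033,-0.045,0,0],[-0.0036,-0.05,0,0],[-0.0036,-0.05,0,0]]}}

```text
time: 21.45
eef_pos: [0.5339, 0.2006, 0.0734]
tcp_rot: [0.037, 0.999, 0.001, 0.0]
contact_force: [-1.8, 2.3, 5.2]
opening: 0.154
```

Run:
```python
from h import *
np.set_printoptions(precision=4,suppress=True)
s=monitor.get_state(); print(s['time'],s['eef_pos'],s['contact_force'])
cv2.imwrite(f'pics/w14.png',imaging.read_camera('wrist')[:,:,::-1])
```

```text
21.45 [0.5339 0.2006 0.0734] [-1.8184  2.2761  5.1563]
```

View pics/w14.png

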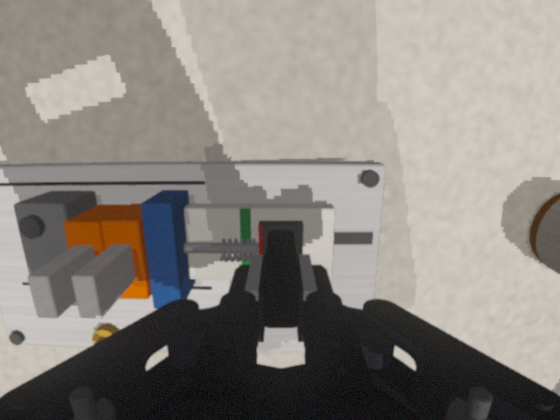

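Emit:
{"fn": "send_rows", "kwargs": {"rows": [[-0.0004,-0.006,0,0],[-0.0009,-0.012,0,0],[-0.0012,-0.017,0,0],[-0.0012,-0.017,0,0]]}}

```text
time: 22.0
eef_pos: [0.5336, 0.1964, 0.0734]
tcp_rot: [0.037, 0.999, 0.002, 0.001]
contact_force: [-0.9, 5.2, 4.6]
opening: 0.154
```

Emit:
{"fn": "send_rows", "kwargs": {"rows": [[-0.0004,-0.006,0,0],[-0.0005,-0.007,0,0],[-0.0005,-0.007,0,0]]}}

```text
time: 22.38
eef_pos: [0.5335, 0.1948, 0.0735]
tcp_rot: [0.037, 0.999, 0.002, 0.001]
contact_force: [-1.0, 8.2, 4.6]
opening: 0.155
```

Run:
```python
from h import *
np.set_printoptions(precision=4,suppress=True)
s=monitor.get_state(); print(s['time'],s['eef_pos'],s['contact_force'])
c=imaging.calibration('wrist')
cv2.imwrite(f'pics/w15.png',imaging.read_camera('wrist')[:,:,::-1])
import pickle; pickle.dump((c,s),open('w15.pkl','wb'))
im=cv2.imread('pics/w15.png')[180:320,0:340]; cv2.imwrite('pics/w15c.png',cv2.resize(im,None,fx=2.3,fy=2.3,interpolation=cv2.INTER_CUBIC))
```

```text
22.375 [0.5335 0.1948 0.0735] [-1.0126  8.2293  4.5829]
```

View pics/w15c.png

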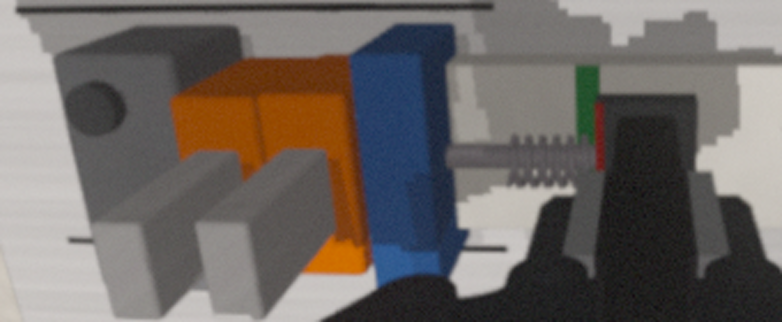

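```bash
cat > band.py <<'E'
from h import *
import pickle,sys
np.set_printoptions(precision=4,suppress=True)
n=sys.argv[1];c,s=pickle.load(open(n+'.pkl','rb'));im=cv2.imread(f'pics/{n}.png');h=cv2.cvtColor(im,cv2.COLOR_BGR2HSV)
a=np.radians(-4.13);x=np.array([np.cos(a),np.sin(a)]);y=np.array([-x[1],x[0]])
g=cv2.inRange(h,(50,100,30),(80,255,255));g[:180]=0;g[330:]=0
r=cv2.inRange(h,(0,120,60),(4,255,255))|cv2.inRange(h,(172,120,60),(180,255,255));r[:180]=0;r[330:]=0;r[:,:200]=0;r[:,320:]=0
for nm,m,z in (('green',g,.024),('red',r,.032)):
    k=cv2.connectedComponentsWithStats(m)[2][1:]
    v,u=np.nonzero(m);P=onz(c,np.c_[u,v],z)[:,:2]
    print(nm,len(u),u.min(),u.max(),v.min(),v.max(),'y',P[:,:]@y-.1679 if 0 else ((P@y).min()-.1679,(P@y).mean()-.1679,(P@y).max()-.1679))
E
python3 band.py w15
```

```text
green 234 251 259 209 241 y (np.float64(0.04763103775114755), np.float64(0.049864012317800493), np.float64(0.052478958355986705))
red 103 259 262 225 253 y (np.float64(0.05247129598929082), np.float64(0.05353835652491179), np.float64(0.0544094399907365))
```

Emit:
{"fn": "send_rows", "kwargs": {"rows": [[-0.0003,-0.005,0,0],[-0.0008,-0.01,0,0],[-0.0008,-0.01,0,0],[-0.0008,-0.01,0,0]]}}

```text
time: 22.92
eef_pos: [0.5333, 0.1924, 0.0735]
tcp_rot: [0.038, 0.999, 0.003, 0.001]
contact_force: [-0.3, 8.8, 3.9]
opening: 0.155
```

```bash
python3 - <<'E'
from h import *
np.set_printoptions(precision=4,suppress=True)
s=monitor.get_state(); print(s['time'],s['eef_pos'],s['contact_force'])
c=imaging.calibration('wrist')
cv2.imwrite(f'pics/w16.png',imaging.read_camera('wrist')[:,:,::-1])
import pickle; pickle.dump((c,s),open('w16.pkl','wb'))
im=cv2.imread('pics/w16.png')[180:320,0:340]; cv2.imwrite('pics/w16c.png',cv2.resize(im,None,fx=2.3,fy=2.3,interpolation=cv2.INTER_CUBIC))
im=imaging.read_camera('side')[:,:,::-1];cv2.imwrite('pics/side16.png',cv2.resize(im[150:350,190:370],None,fx=2.9,fy=2.9,interpolation=cv2.INTER_CUBIC))
E
python3 band.py w16
```

```text
22.925 [0.5333 0.1924 0.0735] [-0.2603  8.775   3.9398]
green 159 255 263 209 241 y (np.float64(0.04768062512220139), np.float64(0.0495486094104049), np.float64(0.052359972135734734))
red 103 259 262 225 253 y (np.float64(0.050123475840458565), np.float64(0.05119101014096156), np.float64(0.052066583982245396))
```

View pics/w16c.png

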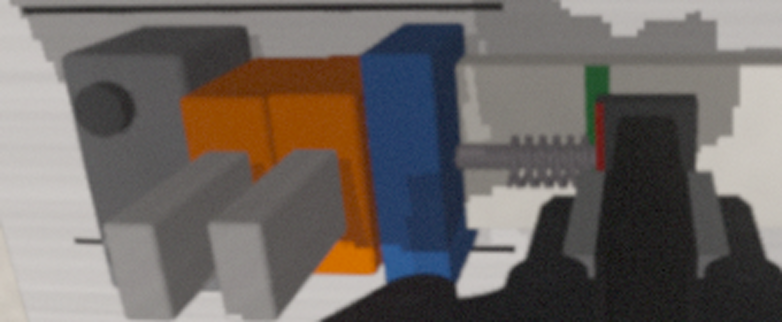

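View pics/side16.png

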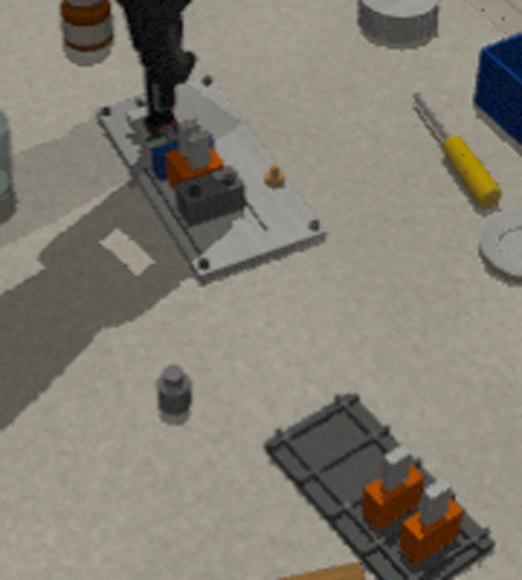

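Emit:
{"fn": "send_rows", "kwargs": {"rows": [[-0.0002,-0.003,0,0],[-0.0002,-0.003,0,0],[-0.0002,-0.003,0,0],[-0.0002,-0.003,0,0],[-0.0002,-0.003,0,0],[-0.0002,-0.003,0,0]]}}

```text
time: 23.78
eef_pos: [0.5332, 0.1917, 0.0735]
tcp_rot: [0.038, 0.999, 0.003, 0.001]
contact_force: [-0.1, 10.5, 3.6]
opening: 0.15
```

```bash
python3 - <<'E'
from h import *
np.set_printoptions(precision=4,suppress=True)
s=monitor.get_state(); print(s['time'],s['eef_pos'],s['contact_force'],s['opening'])
c=imaging.calibration('wrist')
cv2.imwrite(f'pics/w17.png',imaging.read_camera('wrist')[:,:,::-1])
import pickle; pickle.dump((c,s),open('w17.pkl','wb'))
E
python3 band.py w17
```

```text
23.775 [0.5332 0.1917 0.0735] [-0.098  10.4858  3.5937] 0.15035789579271627
green 130 256 265 209 241 y (np.float64(0.0473887754984984), np.float64(0.04961563185945639), np.float64(0.052721864013842296))
red 101 259 262 224 253 y (np.float64(0.0494527797465478), np.float64(0.05050459770587798), np.float64(0.05139403662967351))
```

View pics/w17.png

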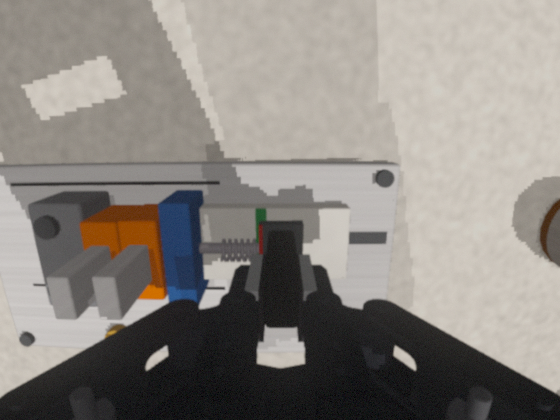

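```bash
python3 -c "
from plant import workorder
print(workorder.sign_off())"
```

```text
the job is handed in; nothing more can be done
None
```

I stood two spacer blocks in the gap, clamped them with the jaw, and handed the job in while still holding the handle. The gap measured about 52.7 mm, so two blocks (40 mm) let the jaw close within its travel and a third would not have fitted.

Last checks before hand-in, at 23.8 s of the 72 s allowed:
- **Blocks:** both look upright and square between the stop and the jaw in the wrist picture. When set down they were about 1 mm off the lane's centre. The two spare blocks are still standing in the rack.
- **Handle:** the red edge stands about 0.5 mm from the middle of the green band, against an allowed 4.5 mm. The arm is pushing with about 10 N along the gap, which matches roughly 11 mm of spring compression.
- **Grip:** the fingers are still closed on the post, 12.8 mm by the gripper's reading against its 14 mm.
- **Bystanders:** those in view in the last side picture look unmoved by eye. I did not re-measure their positions.

No check failed. The two wrist views put the stop's face 1–2 mm apart, about what the calibration allows. I read clamping force only at the wrist, not at the blocks.

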